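# Snap the good fan cassette into the chest's fan bay

## Robot

A 6-joint arm with a two-finger parallel gripper is mounted at the origin on the work surface. World frame = base frame: x ahead of the robot, y to its left, z up, the work surface at z = 0. Lengths are in m, angles in rad, forces in N, time in s.
With the tool pointing down it reaches from about 0.35 to 0.85 m from the base axis. Payload 8.1 kg.
Tool frame: the origin (TCP) lies at the very end of the fingers, on their centre line; the grasp point (between the pads) lies 19 mm behind it; x points along the fingers, y is the direction in which the jaws open and shut, and the axes are right-handed (so a half turn about x gives the same grasp; the last joint's range is limited). The gripper opens to 93 mm and grips with 3 to 60 N. Pads are 15 mm wide; open, the fingers measure 128 mm over their backs; the gripper's body (75 mm by 188 mm) begins 65 mm behind the grasp point.
Start: joints at [1.21, 0.13, 1.488, -0, 1.523, -0.085], TCP at [0.163, 0.577, 0.219] pointing down, gripper open.
Joint ranges: [-2.96, 2.96], [-0.89, 2.26], [0.02, 2.5], [-1.34, 4.48], [0, 2.73], [-2.66, 2.66]. Speed limits (rad/s): [2.39, 2.39, 2.79, 3.14, 3.14, 3.14].

## Interface

Orientations are given as a rotation vector (axis times angle).
In Python, from plant import * gives the robot as it stands. The module is installed in compiled form; this text tells all that it offers.
- The arm moves only by the tool apply_moves, never from a script. Its argument "series" is a list of rows, each an object with "jaw": the gripper's target within -1 to 1 (shut at 1, half-way at 0, fully open at -1); "linear": the shift along the tool's x, y, z normalised to -1 to 1, where 1 is 0.6 m, a list of three; "roll": the turn about the tool's x normalised to -1 to 1, where 1 is 30 degrees. A call has 1 to 20 rows; each row is the pose to reach, as a shift and turn from the pose measured when the call began, along the tool's axes at that moment; what a row does not reach only later rows make up. A row lasts 1/8 s, in which the tool goes at most 62.5 mm and 10.7 degrees, less where a joint would pass 70% of its speed; a pose out of reach is approached as far as the arm can. A call with a number of a shift or a turn outside -1 to 1 is refused whole. A call with a gripper value outside its range is refused whole. The fingers move at their own pace and stop on an object; "force" is the grip in N (left out, the last holds). Time passes only in rows, so rows that repeat a pose let the fingers close. It gives the time, the measured TCP pose, the force and the opening at its end, in the units of the state.
- read_state(): the state, without advancing time (a new reading comes with each control period).
- read_camera(name): name is "scene" or "top"; returns a dict with "pixels" (384x512x3 uint8, blue, green, red), "intrinsics" (3x3 intrinsics, pixels), "rvec" (rotation vector, rad) and "tvec" (3), from world to camera coordinates, as OpenCV has them. Camera axes: x right, y down, z forward; pixel columns grow to the right and rows downward; lengths in m; the calibration is good to about 2 mm. A picture is of the moment at which its call begins. There is no depth.
- close_job(): hands the job in, once; it reports no verdict.
The state is a dict: "t": time; "q": joint angles; "dq": joint speeds; "joint_torque": joint torques, N m; "tool_pos": TCP position; "orientation": TCP orientation; "force": force on the tool from outside, world axes, zero at the start; "wrist_torque": the same for the moment, N m; "opening": finger opening in m.
Only numpy, scipy, OpenCV 4.12 (cv2) and the standard library are available. Lean on these libraries where they do the work, as an engineer would, in place of code of your own. Each camera call takes 0.05 s, during which the arm holds its last target. There are 200 camera calls.

## Task

Pick up the twin-fan cassette with the green grip and green hubs, lower it into the empty fan bay and press it down until it sits fully home on the bay's floor and the orange spring catch has clicked back over its end; then let go. Do not drop it into the bay, and leave the cassette with the red grip where it lies.

Things in the scene. Friction and masses are not known exactly. Their poses are not given: they have to be found in the camera images.
- green_cassette: Twin-fan cassette to fit: flat black frame 136 (x) x 64 (y) x 28 (z) mm, about 150 g, two green hubs on top. From the middle of its top rises a green grip, 40 mm along x, 14 mm thick along y, from 28 to 78 mm height: pinch it across y by its upper half. Origin: centre of the underside, z up. The same after a half turn.
- red_cassette: Faulty cassette of the same shape and size with red hubs and red grip; leave it where it lies. Origin: centre of the underside, z up.
- fan_bay: Fixed black panel in an aluminium frame, 220 (x) x 140 (y) mm. Origin: centre of its underside, z up. The cassette goes straight down onto the floor, 12 mm above the origin, centred, long x along bay x, either way round. Side guides (60 mm long, y +-40) and end stops (x -76, +82) leave 8 mm play or more; flared 10 mm outwards at their tops, 48 mm up. Orange catch at the +x end.
- catch (a joint): Travel (m) of the bay's orange spring catch, 0 at rest, to 0.029 pushed out along bay +x. Its nose hangs over the seated cassette's end by 13 mm, 2 mm above it; the sloped top rises from 45 mm (x 55) to 79 mm (x 84) in the bay's frame. The cassette's lower edge pushes it aside from an underside height of 60 mm; pressing the grip with 2 to 8 N snaps it past, its weight does not.
Not all that is in view belongs to the job. Leave any turquoise look-alike of the green_cassette alone.

How it is judged:
At the end, for the whole second after the job is handed in: The green cassette lies flat (within 3.5 degrees) and at rest on the bay's floor, its underside less than 16 mm above the bay's underside (12 mm when home), centred within 18 mm and in line within 17 degrees (either way round), and the catch has sprung back over its end (joint below 3 mm) (z of green_cassette in the frame of fan_bay below 0.016 m and horizontal distance between green_cassette and fan_bay below 0.018 m and angle between the x axis of green_cassette and the x axis of fan_bay, either way round below 0.3 rad and angle between green_cassette's own z axis and vertical below 0.06 rad and value of joint catch below 0.003 m and linear speed of green_cassette below 0.02 m/s); the robot touches nothing.
It fails at once if the red cassette is moved more than 30 mm (distance of red_cassette from where it was at the start of the episode above 0.03 m).
It fails at once if the green cassette is dropped or slammed into the bay (faster than 0.9 m/s there) (horizontal distance between green_cassette and fan_bay below 0.06 m and z of green_cassette in the frame of fan_bay below 0.075 m and linear speed of green_cassette above 0.9 m/s).
It also fails if it takes over 42 s, if anything falls off the work surface, if the arm or the gripper's body presses on something with over 40 N, if the wrist force passes 120 N, or if a joint passes its speed limit or range.

## Working session

There is one attempt and no reset: what is moved stays moved. The work goes in short steps, Python scripts to look and compute and a tool call to move; the robot and the scene stay as the last step left them, time stands still between calls to the robot, and variables do not carry over. Pictures are saved under pics/ and viewed, about 8 in all and at most 12, crops included, and the job is handed in when it is done.

Besides the shell and the picture viewer there is one more tool, called after ">>>" as name([rows], argument=value, ...), one row to a line, values as JSON. apply_moves: Moves the arm, as the interface text tells. Its arguments: {"type":"object","properties":{"series":{"type":"array"},"force":{"type":"number"}},"required":["series"]}

```bash
mkdir -p pics
cat > h.py <<'E'
from plant import *
import numpy as np, cv2
def cam(n,f=None):
    c=read_camera(n)
    if f: cv2.imwrite('pics/'+f,c['pixels']); np.savez('pics/'+f[:-4]+'.npz',**c)
    return c
def ray(c,uv,z):
    K=np.array(c['intrinsics'],float);R=cv2.Rodrigues(np.array(c['rvec'],float))[0];t=np.array(c['tvec'],float).ravel()
    o=-R.T@t; d=R.T@np.linalg.inv(K)@np.array([uv[0],uv[1],1.]); return o+d*(z-o[2])/d[2]
def proj(c,P):
    return cv2.projectPoints(np.array(P,float).reshape(-1,1,3),np.array(c['rvec'],float),np.array(c['tvec'],float),np.array(c['intrinsics'],float),None)[0].reshape(-1,2)
E
python3 - <<'E'
from h import *
a=cam('top','top1.png');b=cam('scene','scene1.png')
s=read_state();print(s)
E
```

```text
{'t': 0.1, 'q': array([ 1.20959755e+00,  1.31090418e-01,  1.48914286e+00, -8.42956461e-06,
        1.52299879e+00, -8.53846781e-02]), 'dq': array([ 3.89860383e-04, -2.15291990e-03, -1.95510803e-03, -1.22017464e-03,
       -5.00655740e-05, -2.56702086e-03]), 'joint_torque': array([ 9.77661366e-04, -5.61341572e+01, -4.93092263e+01,  7.69349118e-02,
        2.92250019e-02, -1.02261743e-04]), 'tool_pos': array([0.16319292, 0.57685877, 0.2177046 ]), 'orientation': array([ 0.21524958,  1.56028688, -0.21777043]), 'force': array([-0.15028275, -0.21846579,  0.64445578]), 'wrist_torque': array([-0.00581145, -0.01234992, -0.04419429]), 'opening': 0.0929517422502749}
```

View pics/top1.png

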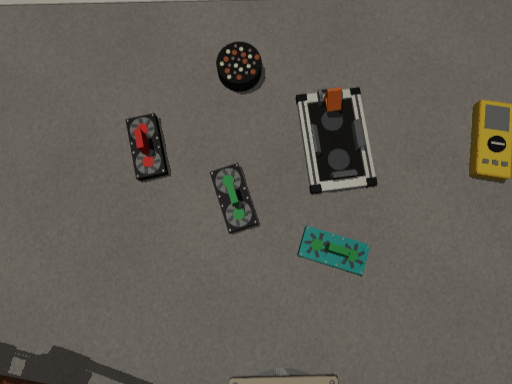

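View pics/scene1.png

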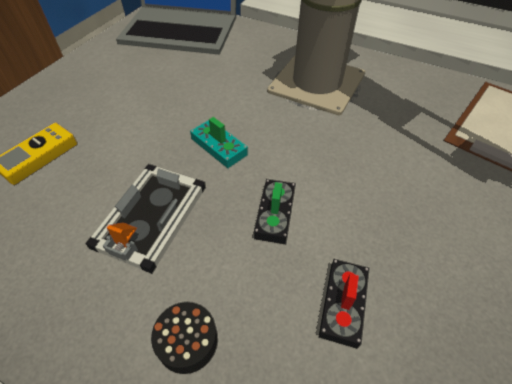

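Top view: the candidates are the black frame with green grip at (235,198), the turquoise look-alike at (334,250) and the red one at (147,147). Only (235,198) has a black frame with green hubs and grip, so it fits. The bay is at (336,140), with its orange catch at the image-top end (334,98). The scene view agrees: green at (275,210), red at (346,300), bay at (148,215). I'll confirm in an enlarged crop.

Run:
```python
from h import *
a=cv2.imread('pics/top1.png')
cv2.imwrite('pics/crop1.png',cv2.resize(a[80:240,200:390],None,fx=3.7,fy=3.7,interpolation=cv2.INTER_CUBIC))
```

```text
(no output)
```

View pics/crop1.png

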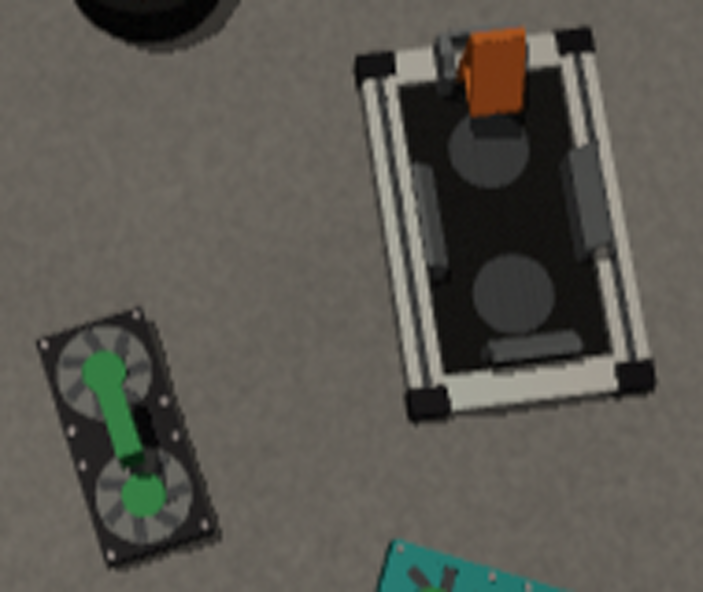

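The crop confirms it: black frame, green hubs and grip, with corners at crop (40,340), (138,310), (216,530) and (112,560). Bay outer corners are at about (357,57), (590,30), (653,388) and (410,418), and its floor discs at (488,150) and (514,294).

Run:
```python
from h import *
from scipy.optimize import least_squares
a=dict(np.load('pics/top1.npz'));b=dict(np.load('pics/scene1.npz'))
f=lambda p:np.array([200,80])+(np.array(p,float)+.5)/3.7-.5
def box(p,L,W,z):
    c,s=np.cos(p[2]),np.sin(p[2]); q=np.array([[1,1],[1,-1],[-1,-1],[-1,1]])*[L/2,W/2]
    return np.c_[q@np.array([[c,s],[-s,c]])+p[:2],np.full(4,z)]
print('cam',ray(a,(256,192),0))
cas=f([(40,340),(138,310),(216,530),(112,560)]); print(np.array([ray(a,u,.028) for u in cas]).round(3))
bay=f([(357,57),(590,30),(653,388),(410,418)])
for n,px,L,W,zs in (('cas',cas,.136,.064,[.028]),('bay',bay,.22,.14,[0,.01,.02,.03])):
    for z in zs:
        P=np.array([ray(a,u,z) for u in px]); d=(P[0]+P[1]-P[2]-P[3])[:2]; y0=np.arctan2(d[1],d[0])
        rs=[least_squares(lambda p:(proj(a,box(p,L,W,z))-np.roll(px,k,0)).ravel(),[*P[:,:2].mean(0),y0]) for k in range(4)]+[least_squares(lambda p:(proj(a,box(p,L,W,z)[::-1])-np.roll(px,k,0)).ravel(),[*P[:,:2].mean(0),y0]) for k in range(4)]
        r=min(rs,key=lambda r:r.cost); print(n,z,r.x.round(4),'rms px',np.sqrt(2*r.cost/8).round(2),np.hypot(*r.x[:2]).round(3))
D=[ray(a,u,.013) for u in f([(488,150),(514,294)])];print('discs',D,(D[0]+D[1])/2)
# grip top (z .078) centroid
def blob(c,m):
    h=cv2.cvtColor(c['pixels'],cv2.COLOR_BGR2HSV);k=cv2.inRange(h,(50,100,60),(75,255,255));return k
k=blob(a,0);k[:150]=0;k[:,:205]=0;k[:,265:]=0
ys,xs=np.nonzero(k);print('green px',xs.mean(),ys.mean(),len(xs))
print('griptop ends',[ray(a,u,.078).round(4) for u in f([(110,383),(132,458)])])
from scipy.spatial.transform import Rotation as R
print(R.from_rotvec(read_state()['orientation']).as_matrix().round(3))
print('scene reproj', proj(b,[[*r.x[:2],.012]]))
```

```text
cam [0.48261078 0.04524263 0.        ]
[[0.524 0.141 0.028]
 [0.54  0.085 0.028]
 [0.413 0.043 0.028]
 [0.397 0.101 0.028]]
cas 0.028 [0.4686 0.0923 0.3042] rms px 0.92 0.478
bay 0 [ 0.5984 -0.134   0.0987] rms px 1.25 0.613
bay 0.01 [ 0.5954 -0.1319  0.0984] rms px 0.78 0.61
bay 0.02 [ 0.5924 -0.1298  0.0982] rms px 0.31 0.606
bay 0.03 [ 0.5894 -0.1277  0.098 ] rms px 0.24 0.603
discs [array([ 0.6378361 , -0.12533056,  0.013     ]), array([ 0.54887146, -0.13565429,  0.013     ])] [ 0.59335378 -0.13049242  0.013     ]
green px 232.65597667638485 195.8134110787172 343
griptop ends [array([0.4879, 0.098 , 0.078 ]), array([0.447 , 0.0867, 0.078 ])]
[[-0.001  0.272  0.962]
 [-0.002  0.962 -0.272]
 [-1.    -0.002 -0.   ]]
scene reproj [[151.88003672 212.43316326]]
```

>>> apply_moves([
  {"jaw": -1, "linear": [0, -0.32, 0.355], "roll": -0.5},
  {"jaw": -1, "linear": [0, -0.639, 0.709], "roll": -1},
  {"jaw": -1, "linear": [0, -0.639, 0.709], "roll": -1},
  {"jaw": -1, "linear": [0, -0.639, 0.709], "roll": -1},
  {"jaw": -1, "linear": [0, -0.639, 0.709], "roll": -1},
  {"jaw": -1, "linear": [0, -0.639, 0.709], "roll": -1},
  {"jaw": -1, "linear": [0, -0.639, 0.709], "roll": -1},
  {"jaw": -1, "linear": [0, -0.639, 0.709], "roll": -1},
  {"jaw": -1, "linear": [0, -0.639, 0.709], "roll": -1},
  {"jaw": -1, "linear": [0, -0.639, 0.709], "roll": -1},
  {"jaw": -1, "linear": [0, -0.639, 0.709], "roll": -1},
  {"jaw": -1, "linear": [0, -0.639, 0.709], "roll": -1},
  {"jaw": -1, "linear": [0, -0.639, 0.709], "roll": -1},
  {"jaw": -1, "linear": [0, -0.639, 0.709], "roll": -1},
])

```text
t: 1.85
tool_pos: [0.4678, 0.0931, 0.2184]
orientation: [-0.197, 1.562, 0.195]
force: [-0.4, -0.3, -0.9]
opening: 0.0927
```

```bash
cat >> h.py <<'E'
from scipy.spatial.transform import Rotation as Ro
def to(p,jawang):
    s=read_state();M=Ro.from_rotvec(s['orientation']).as_matrix();d=M.T@(np.array(p)-s['tool_pos'])
    ja=np.arctan2(M[1,1],M[0,1]);e=(jawang-ja+np.pi/2)%np.pi-np.pi/2
    print('t',s['t'],'tcp',s['tool_pos'].round(4),'tilt',M[:,0].round(3),'q',s['q'].round(2),'F',s['force'].round(2),'open',s['opening'])
    print('linear',(d/.6).round(4),'roll',round(-np.degrees(e)/30,3))
E
python3 - <<'E'
from h import *
to((.468,.092,.045),.304+np.pi/2)
b=cam('scene','scene2.png')
E
```

```text
t 1.85 tcp [0.4678 0.0931 0.2184] tilt [-0.    -0.001 -1.   ] q [ 0.09 -0.21  1.82 -0.    1.53 -1.73] F [-0.43 -0.32 -0.89] open 0.09265734215192341
linear [ 2.89e-01 -1.50e-03  2.00e-04] roll -0.104
```

View pics/scene2.png

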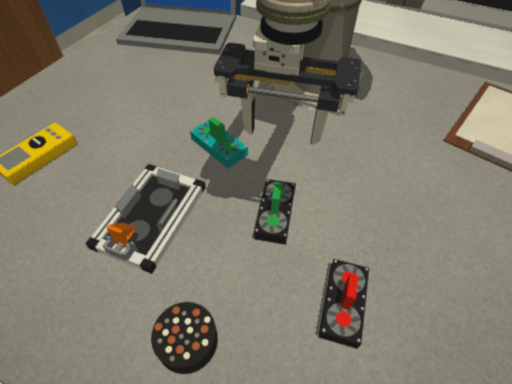

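The jaws are open above the green cassette (275,210), clear of the look-alike (218,140). Next I descend and grip.

>>> apply_moves([
  {"jaw": -1, "linear": [0.09, -0.0015, 0], "roll": -0.1},
  {"jaw": -1, "linear": [0.18, -0.0015, 0], "roll": -0.1},
  {"jaw": -1, "linear": [0.25, -0.0015, 0], "roll": -0.1},
  {"jaw": -1, "linear": [0.289, -0.0015, 0], "roll": -0.1},
  {"jaw": -1, "linear": [0.289, -0.0015, 0], "roll": -0.1},
  {"jaw": 1, "linear": [0.289, -0.0015, 0], "roll": -0.1},
  {"jaw": 1, "linear": [0.289, -0.0015, 0], "roll": -0.1},
  {"jaw": 1, "linear": [0.289, -0.0015, 0], "roll": -0.1},
  {"jaw": 1, "linear": [0.289, -0.0015, 0], "roll": -0.1},
  {"jaw": 1, "linear": [0.289, -0.0015, 0], "roll": -0.1},
  {"jaw": 1, "linear": [0.289, -0.0015, 0], "roll": -0.1},
  {"jaw": 1, "linear": [0.289, -0.0015, 0], "roll": -0.1},
  {"jaw": 1, "linear": [0.289, -0.0015, 0], "roll": -0.1},
  {"jaw": 1, "linear": [0.289, -0.0015, 0], "roll": -0.1},
], force=35)

```text
t: 3.65
tool_pos: [0.4679, 0.0918, 0.0448]
orientation: [-0.238, 1.559, 0.236]
force: [0.5, -1.1, -0.7]
opening: 0.0137
```

Run:
```python
from h import *
to((.593,-.130,.2),.10+np.pi/2)
```

```text
t 3.65 tcp [0.4679 0.0918 0.0448] tilt [-0.001 -0.001 -1.   ] q [ 0.09 -0.04  2.   -0.    1.19 -1.78] F [ 0.54 -1.12 -0.72] open 0.013740023217357806
linear [-0.2582 -0.4153  0.089 ] roll 0.385
```

Opening is 13.7 mm, so the 14 mm grip is held. I lift straight up, then carry it over the bay.

>>> apply_moves([
  {"jaw": 1, "linear": [-0.06, 0, 0], "roll": 0},
  {"jaw": 1, "linear": [-0.13, 0, 0], "roll": 0},
  {"jaw": 1, "linear": [-0.2, 0, 0], "roll": 0},
  {"jaw": 1, "linear": [-0.258, -0.05, 0.01], "roll": 0.05},
  {"jaw": 1, "linear": [-0.258, -0.12, 0.026], "roll": 0.12},
  {"jaw": 1, "linear": [-0.258, -0.19, 0.041], "roll": 0.18},
  {"jaw": 1, "linear": [-0.258, -0.26, 0.056], "roll": 0.25},
  {"jaw": 1, "linear": [-0.258, -0.33, 0.07], "roll": 0.32},
  {"jaw": 1, "linear": [-0.258, -0.38, 0.082], "roll": 0.36},
  {"jaw": 1, "linear": [-0.258, -0.415, 0.089], "roll": 0.385},
  {"jaw": 1, "linear": [-0.258, -0.415, 0.089], "roll": 0.385},
  {"jaw": 1, "linear": [-0.258, -0.415, 0.089], "roll": 0.385},
  {"jaw": 1, "linear": [-0.258, -0.415, 0.089], "roll": 0.385},
])

```text
t: 5.28
tool_pos: [0.5927, -0.129, 0.1999]
orientation: [-0.08, 1.57, 0.078]
force: [-0.4, 0.3, -1.1]
opening: 0.0137
```

Run:
```python
from h import *
to((.593,-.130,.125),.10+np.pi/2)
a=cam('top','top2.png');b=cam('scene','scene3.png')
cv2.imwrite('pics/both3.png',np.vstack([cv2.resize(a['pixels'][70:220,250:420],(340,300),interpolation=2),cv2.resize(b['pixels'][60:280,70:320],(340,300),interpolation=2)]))
```

```text
t 5.275 tcp [ 0.5927 -0.129   0.1999] tilt [-0.001 -0.001 -1.   ] q [-0.3   0.16  1.49 -0.    1.49 -1.97] F [-0.42  0.26 -1.09] open 0.01370387149467093
linear [ 0.1249 -0.0016  0.0005] roll 0.002
```

View pics/both3.png

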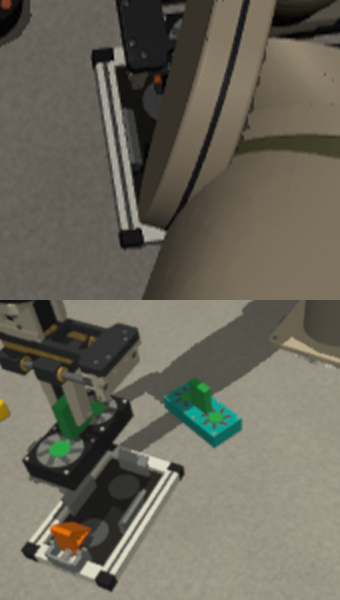

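The cassette hangs level in the jaws over the bay, with the catch end (orange) at lower left. I'll lower to just above catch contact and check against a projected outline.

>>> apply_moves([
  {"jaw": 1, "linear": [0.04, -0.0016, 0], "roll": 0},
  {"jaw": 1, "linear": [0.08, -0.0016, 0], "roll": 0},
  {"jaw": 1, "linear": [0.11, -0.0016, 0], "roll": 0},
  {"jaw": 1, "linear": [0.125, -0.0016, 0], "roll": 0},
  {"jaw": 1, "linear": [0.125, -0.0016, 0], "roll": 0},
])

```text
t: 6.0
tool_pos: [0.5925, -0.13, 0.1246]
orientation: [-0.08, 1.571, 0.079]
force: [0.2, -0.0, -1.1]
opening: 0.0138
```

Run:
```python
from h import *
to((.593,-.130,.057),.10+np.pi/2)
b=cam('scene','scene4.png');s=read_state();x,y,z=s['tool_pos'];z0=z-.045
def box(x,y,yaw,L,W,z):
    c,s=np.cos(yaw),np.sin(yaw);q=np.array([[1,1],[1,-1],[-1,-1],[-1,1]])*[L/2,W/2]
    return np.c_[q@np.array([[c,s],[-s,c]])+[x,y],np.full(4,z)]
k=4;u0,v0,u1,v1=60,120,250,268
im=cv2.resize(b['pixels'][v0:v1,u0:u1],None,fx=k,fy=k,interpolation=2)
for P,col in ((box(x,y,.1,.136,.064,z0+.028),(255,255,0)),(box(.593,-.130,.1,.22,.14,.024),(255,0,255)),(box(.593,-.130,.1,.22,.14,0),(0,255,255))):
    cv2.polylines(im,[((proj(b,P)-[u0,v0]+.5)*k).astype(int)],True,col,1)
cv2.imwrite('pics/ov4.png',im)
```

```text
t 6.0 tcp [ 0.5925 -0.13    0.1246] tilt [-0.001 -0.001 -1.   ] q [-0.3   0.21  1.57 -0.    1.36 -1.97] F [ 0.21 -0.05 -1.13] open 0.013773021738471959
linear [ 0.1127 -0.      0.0009] roll 0.002
```

View pics/ov4.png

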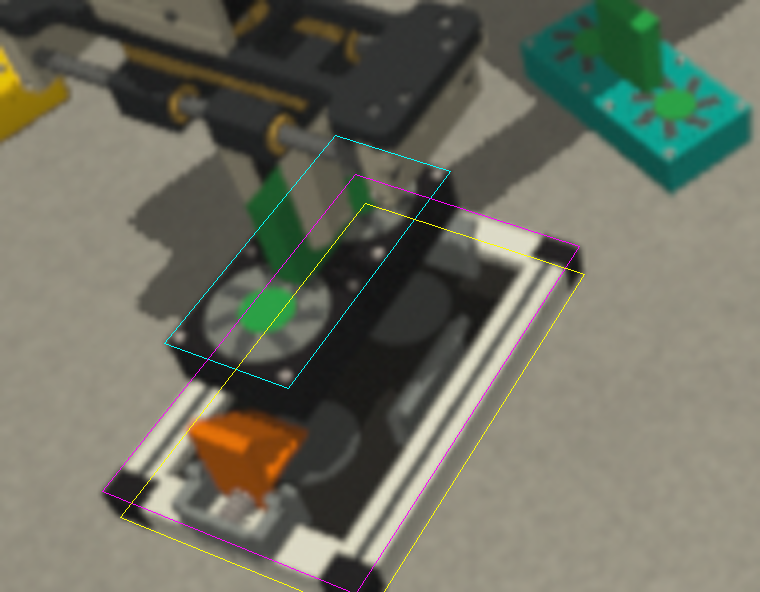

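The cyan projected cassette matches the held one, with corners (165,343), (290,387) and (450,172) within about 2 mm. The magenta bay outline matches the frame. Alignment is good, so I press down steadily.

>>> apply_moves([
  {"jaw": 1, "linear": [0.015, 0, 0.001], "roll": 0},
  {"jaw": 1, "linear": [0.025, 0, 0.001], "roll": 0},
  {"jaw": 1, "linear": [0.035, 0, 0.001], "roll": 0},
  {"jaw": 1, "linear": [0.045, 0, 0.001], "roll": 0},
  {"jaw": 1, "linear": [0.055, 0, 0.001], "roll": 0},
  {"jaw": 1, "linear": [0.065, 0, 0.001], "roll": 0},
  {"jaw": 1, "linear": [0.075, 0, 0.001], "roll": 0},
  {"jaw": 1, "linear": [0.085, 0, 0.001], "roll": 0},
  {"jaw": 1, "linear": [0.095, 0, 0.001], "roll": 0},
  {"jaw": 1, "linear": [0.104, 0, 0.001], "roll": 0},
  {"jaw": 1, "linear": [0.11, 0, 0.001], "roll": 0},
  {"jaw": 1, "linear": [0.113, 0, 0.001], "roll": 0},
  {"jaw": 1, "linear": [0.114, 0, 0.001], "roll": 0},
  {"jaw": 1, "linear": [0.114, 0, 0.001], "roll": 0},
], force=55)

```text
t: 7.8
tool_pos: [0.594, -0.1303, 0.0574]
orientation: [-0.081, 1.569, 0.078]
force: [-0.5, 0.3, -1.3]
opening: 0.0138
```

Run:
```python
from h import *
to((.593,-.130,.054),.10+np.pi/2)
b=cam('scene','scene5.png')
cv2.imwrite('pics/c5.png',cv2.resize(b['pixels'][120:268,60:250],None,fx=4,fy=4,interpolation=2))
```

```text
t 7.8 tcp [ 0.594  -0.1303  0.0574] tilt [ 0.001 -0.002 -1.   ] q [-0.3   0.28  1.62 -0.    1.24 -1.97] F [-0.54  0.33 -1.26] open 0.01379443546299224
linear [ 0.0057  0.0006 -0.0016] roll 0.002
```

View pics/c5.png

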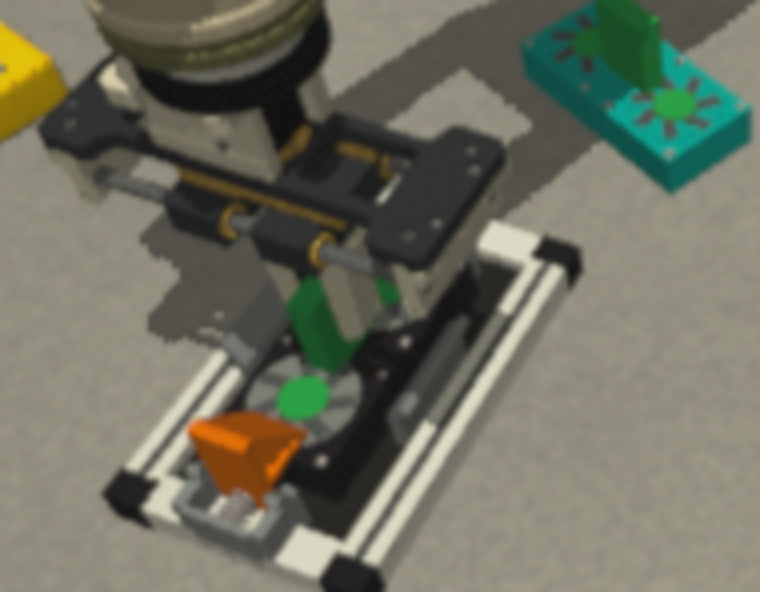

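The catch (245,450) is back at its rest position and over the cassette's end. The force still shows only the cassette's weight (-1.3 N), so I press a few mm more to feel the floor.

>>> apply_moves([
  {"jaw": 1, "linear": [0.002, 0, 0], "roll": 0},
  {"jaw": 1, "linear": [0.004, 0, 0], "roll": 0},
  {"jaw": 1, "linear": [0.005, 0, 0], "roll": 0},
  {"jaw": 1, "linear": [0.005, 0, 0], "roll": 0},
])

```text
t: 8.35
tool_pos: [0.595, -0.1306, 0.0568]
orientation: [-0.081, 1.567, 0.077]
force: [-4.0, 0.7, 13.5]
opening: 0.0136
```

Firm floor contact: +13.5 N at TCP z 56.8 mm, against 57 mm expected when home. I ease off, open, and retreat upward.

>>> apply_moves([
  {"jaw": 1, "linear": [-0.0005, 0, 0], "roll": 0},
  {"jaw": -0.2, "linear": [-0.0005, 0, 0], "roll": 0},
  {"jaw": -0.2, "linear": [-0.0005, 0, 0], "roll": 0},
  {"jaw": -0.2, "linear": [-0.0005, 0, 0], "roll": 0},
  {"jaw": -0.2, "linear": [-0.0005, 0, 0], "roll": 0},
  {"jaw": -0.2, "linear": [-0.0005, 0, 0], "roll": 0},
  {"jaw": -0.2, "linear": [-0.02, 0, 0], "roll": 0},
  {"jaw": -0.2, "linear": [-0.06, 0, 0], "roll": 0},
  {"jaw": -0.2, "linear": [-0.12, 0, 0], "roll": 0},
  {"jaw": -0.2, "linear": [-0.2, 0, 0], "roll": 0},
  {"jaw": -0.2, "linear": [-0.28, 0, 0], "roll": 0},
  {"jaw": -0.2, "linear": [-0.3, 0, 0], "roll": 0},
  {"jaw": -0.2, "linear": [-0.3, 0, 0], "roll": 0},
])

```text
t: 9.98
tool_pos: [0.5951, -0.1303, 0.2381]
orientation: [-0.082, 1.564, 0.077]
force: [-1.2, -0.1, -1.1]
opening: 0.0561
```

Run:
```python
from h import *
to((.593,-.130,.25),.10+np.pi/2)
b=cam('scene','scene6.png')
def box(x,y,yaw,L,W,z):
    c,s=np.cos(yaw),np.sin(yaw);q=np.array([[1,1],[1,-1],[-1,-1],[-1,1]])*[L/2,W/2]
    return np.c_[q@np.array([[c,s],[-s,c]])+[x,y],np.full(4,z)]
k=4;u0,v0=60,120
im=cv2.resize(b['pixels'][120:268,60:250],None,fx=k,fy=k,interpolation=2)
cv2.polylines(im,[((proj(b,box(.593,-.13,.1,.136,.064,.04))-[u0,v0]+.5)*k).astype(int)],True,(255,255,0),1)
cv2.imwrite('pics/c6.png',im)
o=np.load('pics/scene1.npz')['pixels'];print('red area change',cv2.absdiff(o[255:350,315:375],b['pixels'][255:350,315:375]).mean())
```

```text
t 9.975 tcp [ 0.5951 -0.1303  0.2381] tilt [ 0.005 -0.003 -1.   ] q [-0.3   0.14  1.44 -0.    1.55 -1.97] F [-1.16 -0.06 -1.08] open 0.056053803163552636
linear [-0.0198  0.0008 -0.0033] roll 0.002
red area change 5.145321637426901
```

View pics/c6.png

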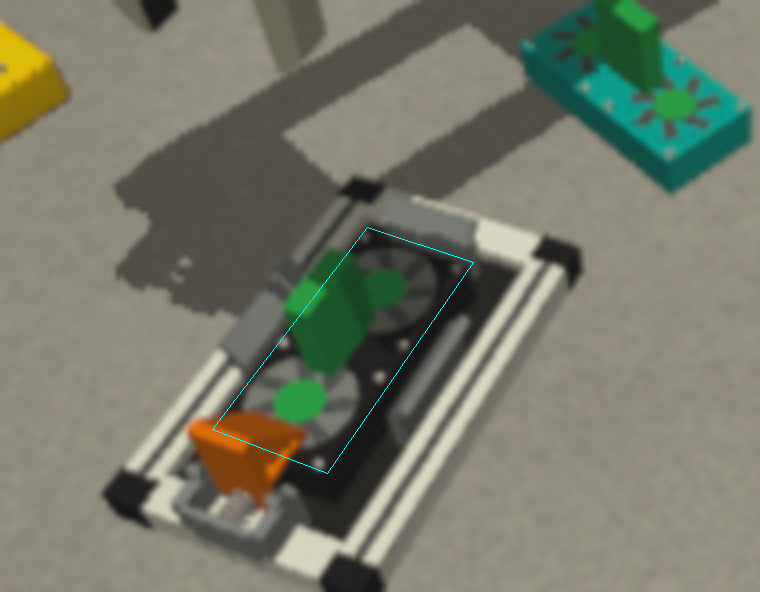

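The cassette lies on the projected home outline, corners (328,473) and (473,262), flat in the bay. The catch is at rest over its end and the gripper is clear. Handing in.

```bash
python3 -c "
from plant import *
print(close_job())"
```

```text
the job is handed in; nothing more can be done
None
```

The green cassette is in the fan bay, pressed home under the orange catch and released. I handed the job in at about 10 s of the 42 s allowed; no verdict is reported.

- **Seating:** while pressing I felt the floor at +13.5 N, with the TCP at 56.8 mm against 57 mm expected when home. That is above the 2 to 8 N you gave for passing the catch, but well under the force limits.
- **Position and catch:** after release, the last picture showed the cassette flat on the projected home outline, to within a few mm. The catch was back where it stood at the start, over the cassette's end. I judged the catch by eye, because its joint value can't be read.
- **Gripper:** it was clear of everything, about 180 mm above the release point.
- **Red cassette and look-alike:** the arm never went near the red cassette. My before/after image comparison there gave a mean change of 5 grey levels, which I took as noise or shadow and did not look into. The turquoise look-alike was not touched.

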